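# Torque the clamp nut of an analyser's rack lane with a click wrench

### The arm

A 7-joint arm with a two-finger parallel gripper is mounted at the origin on the work surface. World frame = base frame: x ahead of the robot, y to its left, z up, the work surface at z = 0. Lengths are in m, angles in rad, forces in N, time in s.
With the tool pointing down it reaches from about 0.4 to 0.925 m from the base axis. Payload 5.6 kg.
Tool frame: the origin (TCP) lies on the centre line of the jaws, within the pads' length; the fingertips stand 19 mm ahead of it and the grasp point (between the pads) is the TCP (finger_overhang is the z of the fingertips in the tool frame, in m); z points along the fingers, x is the direction in which the jaws open and shut, and the axes are right-handed (so a half turn about z gives the same grasp; the last joint's range is limited). The gripper opens to 85 mm and grips with 20 to 120 N. Pads are 22 mm wide; open, the fingers measure 114 mm over their backs; the gripper's body (76 mm by 85 mm) begins 54 mm behind the grasp point. The pads swing forward as they close: fully open they stand 13 mm farther back than shut.
Start: joints at [-1.303, 0.468, -0.012, 1.603, 0.006, 1.071, -0.056], TCP at [0.199, 0.619, 0.221] pointing down, gripper open.
Joint ranges: [-2.53, 2.53], [-0.31, 2.02], [-1.57, 1.55], [0.28, 2.44], [-1.29, 4.43], [0.15, 1.84], [-2.92, 2.92]. Speed limits (rad/s): [2.57, 2.57, 3.14, 3.14, 3.14, 3.14, 3.14].

### API

Orientations are given as a 3x3 rotation matrix whose columns are the frame's x, y, z axes.
In Python, from station import * gives the robot as it stands. The module is installed in compiled form; this text tells all that it offers.
- The arm moves only by the tool play_rows, never from a script. Its argument "moves" is a list of rows, each an object of numbers: "dx", "dy", "dz": the shift along the tool's x, y, z in m; "roll": the turn about the tool's z in rad. A call has 1 to 20 rows; each row is the pose to reach, as a shift and turn from the pose measured when the call began, along the tool's axes at that moment; what a row does not reach only later rows make up. A row lasts 1/8 s, in which the tool goes at most 62.5 mm and 10.7 degrees, less where a joint would pass 70% of its speed; a pose out of reach is approached as far as the arm can. A call with a gripper value outside its range is refused whole. "claw" is the closure, from -1 (fully open) to 1 (shut), so that 0 is half open, set as the call begins (left out, the last holds). The fingers move at their own pace and stop on an object; "force" is the grip in N (left out, the last holds). Time passes only in rows, so rows that repeat a pose let the fingers close. It gives the time, the measured TCP pose, the force and the opening at its end, in the units of the state.
- sense(): the state, without advancing time (a new reading comes with each control period).
- get_image(name): name is "scene" or "top" or "wrist"; returns a dict with "color" (400x640x3 uint8, red, green, blue), "depth" (400x640 float32, m along the optical axis (not along the pixel's ray), 0 where there is no reading), "fx", "fy", "cx", "cy" (pixels), "pose" (4x4, takes a point from camera to world coordinates); the wrist camera has in their place "mount" (4x4, takes a point from camera to tool coordinates, whose origin is the TCP and whose axes are the tool frame's). Camera axes: x right, y down, z forward; pixel columns grow to the right and rows downward; lengths in m; the calibration is good to about 2 mm. A picture is of the moment at which its call begins: read the wrist's pose just before it.
- close_job(): hands the job in, once; it reports no verdict.
The state is a dict: "time": time; "qpos": joint angles; "joint_vel": joint speeds; "effort": joint torques, N m; "ee_pos": TCP position; "ee_rot": TCP orientation; "wrist_force": force on the tool from outside, world axes, zero at the start; "moment": the same for the moment, N m; "gripper_width": finger opening in m.
Only numpy, scipy, OpenCV 4.12 (cv2) and the standard library are available. Lean on these libraries where they do the work, as an engineer would, in place of code of your own. Each camera call takes 0.05 s, during which the arm holds its last target. There are 200 camera calls.

### The job

Set the small click wrench over the wing-shaped clamp nut of the white rack lane so that it sits fully down and level, then turn its handle clockwise (seen from above) gently until the nut is snug and the wrench's breakaway joint gives. Stop as soon as it has given, without forcing the handle on through to its end stop, let go so that the handle springs back, and leave the wrench sitting on the tightened nut; do not disturb the things standing around.

Things in the scene. Friction and masses are not known exactly. Their poses are not given: they have to be found in the camera images.
- wrench: Dark steel head of the loose click wrench (0.38 kg in all), standing socket down on a 3 mm mat. Origin: centre of its underside, on the socket's axis; z up, x out along the handle. Head 62 (x) x 36 (y) x 29 mm high; pocket open below, 51.5 (x) x 17.5 (y), 17 mm deep, at the centre. It fits the nut either way round.
- boss (a point): Middle of the black grip boss on top of the wrench head, 52 mm above the wrench's underside. The boss is 34 (x) x 24 (y) mm and runs from 29 to 67 mm above the underside: grip it from above across y to carry the wrench. Axes as wrench.
- handle_grip (a point): Middle of the handle's grey grip, 140 mm from the socket's axis, 11 mm above the wrench's underside; x points out along the handle. Handle 31 to 178 mm from the axis; the grip (from 100 mm) is 18 mm wide, 16 mm high. Apart from the breakaway joint it is rigid with the head.
- joint (a point): On the socket's axis, which is also the breakaway joint's axis (head to handle), at handle height; x along the handle. The joint stays at 0 until pushed clockwise with 1.0 N m (7 N at the grip); then it gives: the handle runs on with the torque hardly rising (under 1.1 N m before its end stop at 0.3 rad, which must not be reached). Let go, it springs back to 0. Anticlockwise it never gives.
- nut_top (a point): Centre of the flat top of the steel wing nut, 62 mm above the table, on its vertical turning axis; x along the bar. Bar 48 (x) x 14 (y) x 22 mm high on a 42 mm round foot. With the wrench fully down, its pocket's roof rests here and its underside is 17 mm lower. The bar end facing the robot points between -x and 0.9 rad from it towards -y: put the handle on that side.
- wing_end (a point): Top edge of one end of the nut's bar, 24 mm from the nut's axis. The nut runs clockwise (seen from above) against up to 0.3 N m (1 to 2 N at the handle's grip) for 0.4 to 0.9 rad, unknown and different each time; then it is snug and stops dead.
- lane: Fixed white lane plate carrying the nut; origin on the table under the nut's axis. 180 (x, from -70 to 110) x 200 (y) mm, top 22 mm above the table; a round 100 mm boss under the nut is 30 mm high; black rails up to 36 mm high run 90 mm or more from the nut's axis.
- tube_rack: Bystander: black rack (30 x 160 mm, about 100 mm high) of red-capped tubes; origin at the centre of its underside. Leave alone.
- wash_bottle: Bystander: bottle 60 mm across, 100 mm high; origin at the centre of its underside. Leave alone.
- spares_tray: Bystander: grey open tray 100 x 140 x 35 mm; origin at the centre of its underside. Leave alone.
- beaker: Bystander: empty glass beaker 64 mm across, 70 mm high; origin at the centre of its underside. Leave alone.
Mind the look-alikes: they are no part of the job. There is more than one size of the wrench; the job needs the smaller.

How it is judged:
On the way, in this order (a step that is already met when the one before it is completed fails the run):
1. the wrench sits fully down and level on the nut, its breakaway joint not given (z of wrench in the frame of nut_top below -0.014 m and horizontal distance between wrench and nut_top below 0.005 m and angle between wrench's own z axis and vertical below 0.12 rad and angle between the x axis of wrench and the x axis of handle_grip, either way round below 0.03 rad), for 0.2 s.
2. with the wrench on the turned-on nut, the breakaway joint gives (handle more than 0.05 rad past the head) (z of wrench in the frame of nut_top below -0.01 m and horizontal distance between wrench and nut_top below 0.007 m and distance of wing_end from where it was at the start of the episode above 0.007 m and angle between the x axis of wrench and the x axis of handle_grip, either way round above 0.05 rad), for 0.02 s.
At the end, for the whole second after the job is handed in: The wrench rests on the nut: underside at least 13 mm below the nut's top, axes within 6 mm, tilt under 0.12 rad; the nut is still turned on (its wing end more than 7 mm from where it began); the handle has sprung back to within 0.06 rad of the head's x, and the wrench is at rest (z of wrench in the frame of nut_top below -0.013 m and horizontal distance between wrench and nut_top below 0.006 m and angle between wrench's own z axis and vertical below 0.12 rad and distance of wing_end from where it was at the start of the episode above 0.007 m and angle between the x axis of wrench and the x axis of handle_grip, either way round below 0.06 rad and linear speed of wrench below 0.03 m/s); the robot touches nothing.
It fails at once if the handle is forced through onto its end stop (more than 0.26 rad past the head): over-torqued (angle between the x axis of wrench and the x axis of handle_grip, either way round above 0.26 rad).
It fails at once if the wrench is forced on the nut (contact load over 100 N; about 50 N is normal when it gives) (contact force between wrench and nut above 100 N).
It fails at once if a bystander is moved more than 20 mm (distance of any of tube_rack, wash_bottle, spares_tray, beaker from where it was at the start of the episode above 0.02 m).
It also fails if it takes over 67 s, if anything falls off the work surface, if the arm or the gripper's body presses on something with over 40 N, if the wrist force passes 120 N, or if a joint passes its speed limit or range.

## Working session

There is one attempt and no reset: what is moved stays moved. The work goes in short steps, Python scripts to look and compute and a tool call to move; the robot and the scene stay as the last step left them, time stands still between calls to the robot, and variables do not carry over. Pictures are saved under pics/ and viewed, about 8 in all and at most 12, crops included, and the job is handed in when it is done.

Besides the shell and the picture viewer there is one more tool, called after "Request:" by a JSON object that holds its "name" and its "arguments". play_rows: Moves the arm, as the interface text tells. Its arguments: {"type":"object","properties":{"moves":{"type":"array"},"claw":{"type":"number"},"force":{"type":"number"}},"required":["moves"]}

```bash
mkdir -p pics
cat > h.py <<'E'
import numpy as np, cv2, pickle
from station import *
def grab(n):
    s=sense(); im=get_image(n)
    if n=='wrist':
        T=np.eye(4);T[:3,:3]=s['ee_rot'];T[:3,3]=s['ee_pos'];im['pose']=T@im['mount']
    return im
def cloud(im):
    v,u=np.mgrid[0:400,0:640];d=im['depth']
    p=np.stack([(u-im['cx'])/im['fx']*d,(v-im['cy'])/im['fy']*d,d],-1)
    return p@im['pose'][:3,:3].T+im['pose'][:3,3]
def ray(im,u,v,z):
    r=im['pose'][:3,:3]@np.array([(u-im['cx'])/im['fx'],(v-im['cy'])/im['fy'],1]);o=im['pose'][:3,3]
    return o+r*(z-o[2])/r[2]
def save(im,n): cv2.imwrite('pics/'+n+'.png',im['color'][:,:,::-1])
E
python3 - <<'E'
from h import *
s=sense();print(s)
for n in ['top','scene']:
    im=grab(n);save(im,n+'0');pickle.dump(im,open(n+'0.pkl','wb'));print(n,im['pose'].round(3),im['fx'])
E
```

```text
{'time': 0.0, 'qpos': array([-1.30298284,  0.46840366, -0.01156051,  1.60364786,  0.00602321,
        1.07136562, -0.05631352]), 'joint_vel': array([-4.09065572e-07, -2.18129863e-04,  1.10617120e-03, -1.30085351e-03,
       -2.90970507e-04,  1.36602721e-03, -6.38912204e-04]), 'effort': array([ 1.46236312e-04, -5.32388842e+01,  2.17300368e-02, -2.51302528e+01,
        1.14964001e-02,  7.85181066e-03,  5.07640650e-06]), 'ee_pos': array([0.19871227, 0.61827241, 0.21971111]), 'ee_rot': array([[ 3.05931908e-01,  9.52053316e-01, -3.89613459e-04],
       [ 9.52051724e-01, -3.05932112e-01, -1.74833510e-03],
       [-1.78370349e-03,  1.63939327e-04, -9.99998396e-01]]), 'wrist_force': array([-0.3577521 ,  0.15831589, -0.40151227]), 'moment': array([0.01158825, 0.01369651, 0.02640507]), 'gripper_width': 0.08525745914948166}
top [[ 1.600e-02 -1.000e+00  2.300e-02  4.980e-01]
 [-1.000e+00 -1.600e-02 -0.000e+00  6.000e-03]
 [ 1.000e-03 -2.300e-02 -1.000e+00  1.173e+00]
 [ 0.000e+00  0.000e+00  0.000e+00  1.000e+00]] 409.31364390051243
scene [[-0.101  0.802 -0.588  1.388]
 [ 0.995  0.079 -0.064  0.101]
 [-0.005 -0.592 -0.806  1.242]
 [ 0.     0.     0.     1.   ]] 468.83395320043263
```

View pics/top0.png

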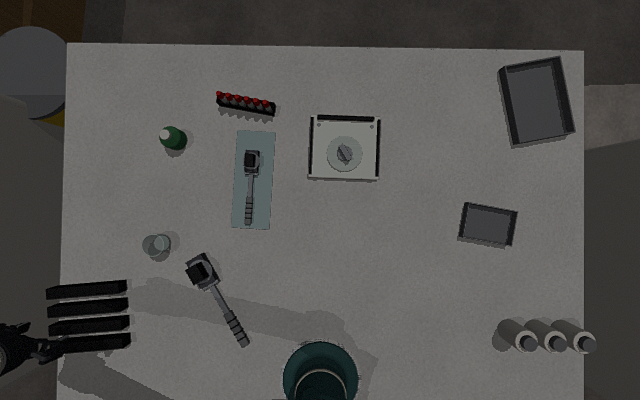

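View pics/scene0.png

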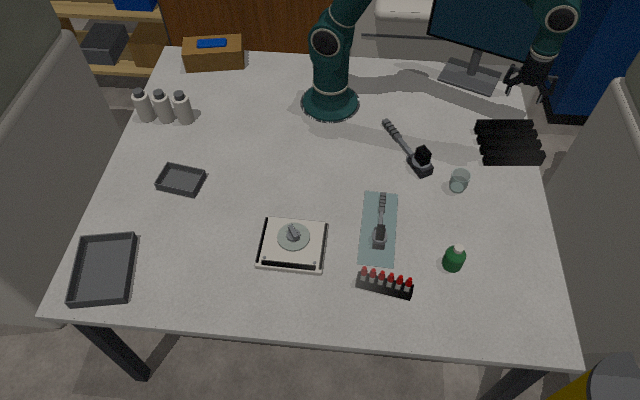

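The top view shows the small wrench on the mat: head at about (252,160), handle down to (249,222). The nut is on the white lane at about (345,153). The bigger wrench at (203,270) is the look-alike. Next I measure both.

Run:
```python
from h import *
im=pickle.load(open('top0.pkl','rb'));P=cloud(im)
def feat(name,box,lo,hi):
    x0,x1,y0,y1=box;m=np.zeros((400,640),np.uint8)
    m[y0:y1,x0:x1]=((P[...,2]>lo)&(P[...,2]<hi))[y0:y1,x0:x1]
    n,l,st,c=cv2.connectedComponentsWithStats(m);k=1+np.argmax(st[1:,4]);ii=l==k
    q=P[ii];r=cv2.minAreaRect((q[:,:2]*1000).astype(np.float32));w=np.linalg.svd(q[:,:2]-q[:,:2].mean(0),full_matrices=False)
    print(name,ii.sum(),'mean',q.mean(0).round(4),'z',np.percentile(q[:,2],[5,50,95]).round(4),'rect',np.round(r[0],1),np.round(r[1],1),round(r[2],1),'axis',w[2][0].round(3),w[1].round(3))
feat('boss',(235,275,135,240),.055,.09)
feat('wrench',(235,275,135,240),.008,.09)
feat('handle grip',(235,275,195,240),.010,.03)
feat('nut',(320,370,130,180),.052,.08)
feat('lane',(300,390,100,190),.015,.027)
feat('lanedisc',(320,370,130,180),.026,.034)
feat('rack',(205,285,80,125),.05,.15)
feat('bottle',(150,200,115,165),.03,.15)
feat('rails',(300,390,100,190),.031,.05)
a=cv2.resize(im['color'][110:240,220:390],None,fx=4.6,fy=4.6,interpolation=cv2.INTER_CUBIC);cv2.imwrite('pics/c1.png',np.clip(a[:,:,::-1]*1.6,0,255))
```

```text
boss 122 mean [0.6147 0.2032 0.069 ] z [0.0634 0.069  0.0727] rect [615.4 203.9] [24.1 33.6] 87.5 axis [-0.999  0.034] [0.109 0.082]
wrench 665 mean [0.5613 0.2043 0.0327] z [0.0146 0.0245 0.0708] rect [544.3 202.2] [213.4  46.1] 0.7 axis [-0.998  0.069] [1.606 0.228]
handle grip 199 mean [0.4785 0.2097 0.0202] z [0.0143 0.0205 0.0245] rect [478.5 210.2] [18.5 82.2] 88.8 axis [-0.999  0.041] [0.327 0.077]
nut 96 mean [ 0.6403 -0.0565  0.0609] z [0.057  0.0612 0.0647] rect [640.5 -56.5] [48.1 13.4] 32.0 axis [-0.85  -0.527] [0.137 0.041]
lane 2918 mean [ 0.6578 -0.0558  0.0215] z [0.0176 0.0214 0.0255] rect [660.8 -56.8] [199.1 180.4] 88.8 axis [-0.096 -0.995] [3.294 2.902]
lanedisc 742 mean [ 0.6402 -0.0564  0.0296] z [0.0266 0.0295 0.0327] rect [642.7 -56.3] [98.9 95.6] 1.2 axis [ 0.59  -0.808] [0.749 0.731]
rack 178 mean [0.7803 0.2564 0.0824] z [0.0558 0.0828 0.1003] rect [782.8 259. ] [69.5 18.2] 79.1 axis [-0.172 -0.985] [0.276 0.06 ]
bottle 451 mean [0.671  0.4125 0.0715] z [0.0385 0.0701 0.1002] rect [673.7 420.2] [57.4 57.7] 66.5 axis [-0.928  0.373] [0.317 0.276]
rails 251 mean [ 0.74   -0.0591  0.0352] z [0.032  0.035  0.0385] rect [740.3 -58.8] [159.6  12.9] 88.6 axis [-0.023 -1.   ] [0.725 0.057][ WARN:0@0.681] global loadsave.cpp:1063 imwrite_ Unsupported depth image for selected encoder is fallbacked to CV_8U.
```

View pics/c1.png

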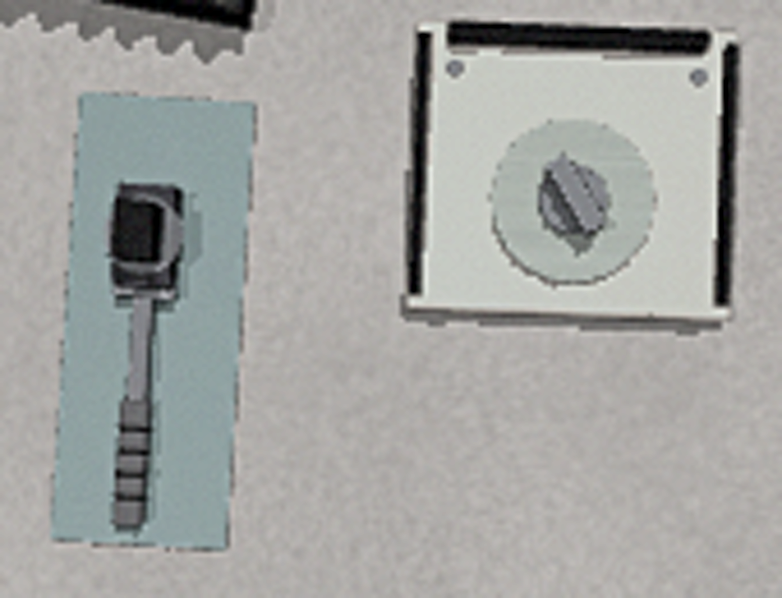

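Nut top is at about (0.640, -0.0565, 0.061), with the bar 0.56 rad from -x towards -y. The rectangle is 48x13 mm, which matches the given size. The boss is at about (0.615, 0.203), with the handle towards -x. I'll move above the wrench for a wrist view.

Request:
{"name": "play_rows", "arguments": {"moves": [{"dx": -0.03,"dy": 0.052,"roll": -0.03},{"dx": -0.058,"dy": 0.105,"roll": -0.06},{"dx": -0.085,"dy": 0.157,"roll": -0.1},{"dx": -0.11,"dy": 0.21,"roll": -0.14},{"dx": -0.138,"dy": 0.262,"roll": -0.18},{"dx": -0.165,"dy": 0.314,"roll": -0.2},{"dx": -0.19,"dy": 0.366,"roll": -0.22},{"dx": -0.216,"dy": 0.418,"roll": -0.25},{"dx": -0.242,"dy": 0.47,"roll": -0.265},{"dx": -0.268,"dy": 0.523,"roll": -0.265},{"dx": -0.268,"dy": 0.523,"roll": -0.265},{"dx": -0.268,"dy": 0.523,"roll": -0.265},{"dx": -0.268,"dy": 0.523,"roll": -0.265}], "claw": -1}}

```text
schema error: expected keys dx, dy, dz, roll
```

Run:
```python
from h import *
im=grab('wrist');save(im,'w1');pickle.dump(im,open('w1.pkl','wb'))
s=sense();print(s['time'],s['ee_pos'],s['ee_rot'].round(4),s['qpos'].round(3));print(im['mount'].round(3),im['fx'])
P=cloud(im);print(P[::80,::80,2].round(3))
```

```text
0.15 [0.19868809 0.61841781 0.21995787] [[ 3.059e-01  9.521e-01 -3.000e-04]
 [ 9.521e-01 -3.059e-01 -1.300e-03]
 [-1.400e-03  1.000e-04 -1.000e+00]] [-1.303  0.468 -0.012  1.603  0.006  1.071 -0.056]
[[ 1.    -0.     0.    -0.001]
 [-0.     0.947  0.322 -0.082]
 [-0.    -0.322  0.947 -0.154]
 [ 0.     0.     0.     1.   ]] 353.41699437684383
[[ 0.002  0.002  0.001  0.003 -0.     0.052 -0.522 -0.257]
 [ 0.     0.001  0.002  0.05   0.001  0.051 -0.588 -0.274]
 [ 0.001  0.002  0.001  0.051  0.05   0.002 -0.676 -0.296]
 [ 0.025  0.     0.002  0.001  0.051  0.001 -0.73  -0.323]
 [ 0.002  0.042  0.282  0.013  0.003  0.     0.276 -0.305]]
```

View pics/w1.png

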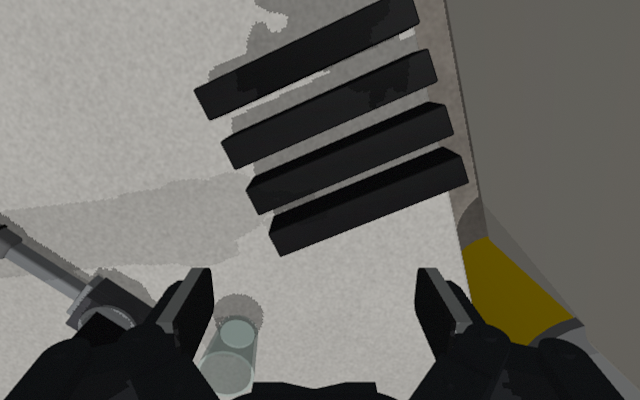

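That call was refused because every row needs all four keys. The picture is the start view: four black bars, beaker at (235,340).

Request:
{"name": "play_rows", "arguments": {"moves": [{"dx": -0.03,"dy": 0.052,"dz": 0,"roll": -0.03},{"dx": -0.058,"dy": 0.105,"dz": 0,"roll": -0.06},{"dx": -0.085,"dy": 0.157,"dz": 0,"roll": -0.1},{"dx": -0.11,"dy": 0.21,"dz": 0,"roll": -0.14},{"dx": -0.138,"dy": 0.262,"dz": 0,"roll": -0.18},{"dx": -0.165,"dy": 0.314,"dz": 0,"roll": -0.2},{"dx": -0.19,"dy": 0.366,"dz": 0,"roll": -0.22},{"dx": -0.216,"dy": 0.418,"dz": 0,"roll": -0.25},{"dx": -0.242,"dy": 0.47,"dz": 0,"roll": -0.265},{"dx": -0.268,"dy": 0.523,"dz": 0,"roll": -0.265},{"dx": -0.268,"dy": 0.523,"dz": 0,"roll": -0.265},{"dx": -0.268,"dy": 0.523,"dz": 0,"roll": -0.265},{"dx": -0.268,"dy": 0.523,"dz": 0,"roll": -0.265}], "claw": -1}}

```text
time: 1.78
ee_pos: [0.6135, 0.2052, 0.2202]
ee_rot: [[0.043, 0.999, -0.001], [0.999, -0.043, -0.001], [-0.001, -0.001, -1.0]]
wrist_force: [-0.7, 0.9, -0.2]
gripper_width: 0.0856
```

Run:
```python
from h import *
im=grab('wrist');save(im,'w2');pickle.dump(im,open('w2.pkl','wb'))
s=sense();print(s['time'],s['ee_pos'],s['ee_rot'].round(4),s['qpos'].round(3))
P=cloud(im)
for n,p in [('boss',[.615,.203,.07]),('grip',[.4755,.209,.022])]:
    c=np.linalg.inv(im['pose'])@np.array(p+[1]);print(n,c[:2]/c[2]*im['fx']+[im['cx'],im['cy']])
for lo,hi in [(.062,.08),(.025,.04),(.012,.035)]:
    m=((P[...,2]>lo)&(P[...,2]<hi)&(abs(P[...,1]-.205)<.06)&(P[...,0]>.4)&(P[...,0]<.7)).astype(np.uint8)
    n,l,st,c=cv2.connectedComponentsWithStats(m)
    for k in range(1,n):
        if st[k,4]>150:
            q=P[l==k];r=cv2.minAreaRect((q[:,:2]*1000).astype(np.float32));print(lo,st[k],q.mean(0).round(4),r)
```

```text
1.825 [0.61357625 0.20516584 0.22037076] [[ 4.300e-02  9.991e-01 -9.000e-04]
 [ 9.991e-01 -4.300e-02 -7.000e-04]
 [-7.000e-04 -8.000e-04 -1.000e+00]] [-0.47   0.461  0.13   1.618 -0.066  1.068  1.207]
boss [312.46306793 177.80970365]
grip [312.5135476   12.68980792]
0.062 [ 299  158   27   39 1028] [0.6142 0.2025 0.0708] ((615.1618041992188, 202.5980987548828), (23.46137046813965, 33.781272888183594), 87.17970275878906)
0.025 [ 288  137   49   62 1316] [0.607  0.2028 0.0337] ((615.4208374023438, 202.41238403320312), (47.59008026123047, 61.46242141723633), 86.48117065429688)
0.012 [ 288    0   49  199 3526] [0.55   0.2055 0.0259] ((555.6915283203125, 206.08529663085938), (47.59008026123047, 181.14675903320312), 86.48117065429688)
```

View pics/w2.png

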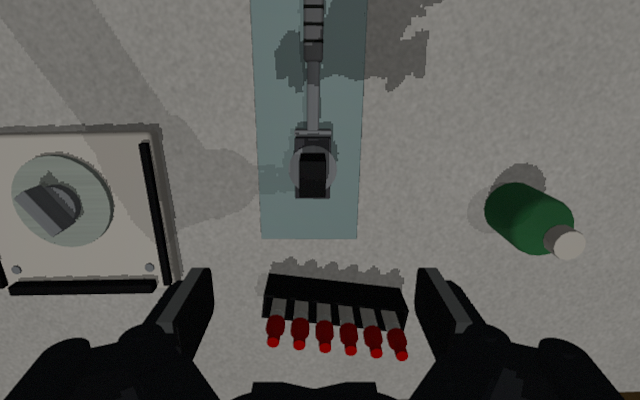

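The wrist view shows the wrench boss at about (313,175), the lane at left and the tube rack ahead. Depth puts the boss at (0.615, 0.2026), which agrees with the top camera. I'll descend and grip.

Request:
{"name": "play_rows", "arguments": {"moves": [{"dx": -0.0025,"dy": 0.0015,"dz": 0.04,"roll": 0.005},{"dx": -0.0025,"dy": 0.0015,"dz": 0.08,"roll": 0.005},{"dx": -0.0025,"dy": 0.0015,"dz": 0.11,"roll": 0.005},{"dx": -0.0025,"dy": 0.0015,"dz": 0.135,"roll": 0.005},{"dx": -0.0025,"dy": 0.0015,"dz": 0.15,"roll": 0.005},{"dx": -0.0025,"dy": 0.0015,"dz": 0.158,"roll": 0.005},{"dx": -0.0025,"dy": 0.0015,"dz": 0.163,"roll": 0.005},{"dx": -0.0025,"dy": 0.0015,"dz": 0.163,"roll": 0.005},{"dx": -0.0025,"dy": 0.0015,"dz": 0.163,"roll": 0.005}], "claw": -1}}

```text
time: 2.95
ee_pos: [0.6153, 0.2026, 0.0581]
ee_rot: [[0.048, 0.999, 0.0], [0.999, -0.048, -0.0], [-0.0, 0.0, -1.0]]
wrist_force: [0.5, -1.0, 0.3]
gripper_width: 0.0853
```

Request:
{"name": "play_rows", "arguments": {"moves": [{"dx": 0,"dy": 0,"dz": 0,"roll": 0},{"dx": 0,"dy": 0,"dz": 0,"roll": 0},{"dx": 0,"dy": 0,"dz": 0,"roll": 0},{"dx": 0,"dy": 0,"dz": 0,"roll": 0},{"dx": 0,"dy": 0,"dz": 0,"roll": 0},{"dx": 0,"dy": 0,"dz": 0,"roll": 0},{"dx": 0,"dy": 0,"dz": 0,"roll": 0},{"dx": 0,"dy": 0,"dz": 0,"roll": 0}], "claw": 1, "force": 60}}

```text
time: 3.95
ee_pos: [0.6155, 0.203, 0.0585]
ee_rot: [[0.048, 0.999, 0.001], [0.999, -0.048, 0.0], [0.0, 0.001, -1.0]]
wrist_force: [-0.7, 1.5, 5.3]
gripper_width: 0.0193
```

Request:
{"name": "play_rows", "arguments": {"moves": [{"dx": 0,"dy": 0,"dz": -0.01,"roll": 0},{"dx": 0,"dy": 0,"dz": -0.03,"roll": 0},{"dx": 0,"dy": 0,"dz": -0.06,"roll": 0},{"dx": 0,"dy": 0,"dz": -0.09,"roll": 0},{"dx": 0,"dy": 0,"dz": -0.12,"roll": 0},{"dx": 0,"dy": 0,"dz": -0.12,"roll": 0},{"dx": 0,"dy": 0,"dz": -0.12,"roll": 0}]}}

```text
time: 4.82
ee_pos: [0.6146, 0.2025, 0.1776]
ee_rot: [[0.048, 0.999, -0.001], [0.999, -0.048, -0.0], [-0.0, -0.001, -1.0]]
wrist_force: [-0.1, -0.2, -3.4]
gripper_width: 0.019
```

Run:
```python
from h import *
s=sense();im=grab('wrist');save(im,'w3');pickle.dump(im,open('w3.pkl','wb'))
print(s['time'],s['ee_pos'],s['wrist_force'],s['moment'],s['gripper_width'])
P=cloud(im);q=(P-s['ee_pos'])@s['ee_rot']
for a,b in [(-.05,-.055),(-.1,-.08),(-.14,-.1)]:pass
m=(abs(q[...,0])<.06)&(q[...,2]>.0)&(q[...,2]<.08)&(q[...,1]<-.02)&(q[...,1]>-.3)
Q=q[m]
for y in np.arange(-.19,-.02,.01):
    k=Q[abs(Q[:,1]-y)<.005]
    if len(k)>5:print(round(y,3),len(k),np.percentile(k[:,0],[5,50,95]).round(4),'z',np.percentile(k[:,2],[5,50,95]).round(4))
```

```text
4.825 [0.6145968  0.20252229 0.1775555 ] [-0.07023668 -0.2252093  -3.40227675] [-0.01851626  0.00601496  0.04102114] 0.018984221695075017
-0.12 296 [-0.0086 -0.0003  0.008 ] z [0.0389 0.04   0.0414]
-0.11 799 [-0.0083 -0.0003  0.0077] z [0.0386 0.0399 0.0416]
-0.1 694 [-0.0078 -0.0003  0.0073] z [0.0387 0.0402 0.0424]
-0.09 481 [-0.0054 -0.0002  0.005 ] z [0.04   0.0411 0.0425]
-0.08 452 [-0.0055 -0.0002  0.0051] z [0.0395 0.0408 0.0421]
-0.07 426 [-0.0056 -0.0002  0.0046] z [0.0392 0.0403 0.0416]
-0.06 413 [-0.0056 -0.0007  0.0047] z [0.0387 0.04   0.0412]
-0.05 407 [-0.0057 -0.0007  0.0048] z [0.0385 0.0396 0.0411]
-0.04 408 [-0.0063 -0.0002  0.0054] z [0.0375 0.0391 0.0409]
-0.03 1660 [-0.0166 -0.0007  0.0158] z [0.0259 0.0361 0.0443]
```

View pics/w3.png

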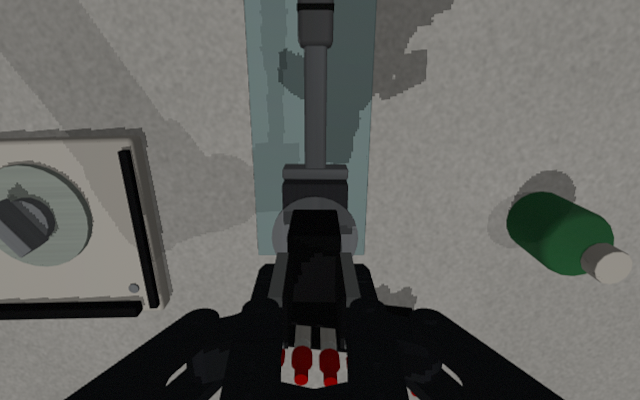

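The wrench is held at the boss, centred between the jaws, with the handle straight. I'll measure the nut in the wrist views and the wrench's offset in the hand.

Run:
```python
from h import *
for f in ['w2','w3','top0']:
    im=pickle.load(open(f+'.pkl','rb'));P=cloud(im)
    m=((P[...,2]>.054)&(P[...,2]<.07)&(np.hypot(P[...,0]-.64,P[...,1]+.0565)<.035)).astype(np.uint8)
    q=P[m>0];r=cv2.minAreaRect((q[:,:2]*1000).astype(np.float32));print(f,len(q),np.median(q[:,2]).round(4),r)
    d=((abs(P[...,2]-.0296)<.0035)&(np.hypot(P[...,0]-.64,P[...,1]+.0565)<.06)).astype(np.uint8)
    c=max(cv2.findContours(d,0,1)[0],key=cv2.contourArea)[:,0]
    Q=P[c[:,1],c[:,0],:2];A=np.c_[2*Q,np.ones(len(Q))];
    for _ in range(3):
        s=np.linalg.lstsq(A,(Q**2).sum(1),rcond=None)[0];R=np.sqrt(s[2]+s[:2]@s[:2]);e=abs(np.hypot(*(Q-s[:2]).T)-R);Q=Q[e<.003];A=A[e<.003]
    print(' disc',s[:2].round(4),R.round(4),len(Q))
im=pickle.load(open('w3.pkl','rb'));P=cloud(im);s=sense();q=(P-s['ee_pos'])@s['ee_rot']
for nm,lo,hi in [('bosstop',-.02,-.004),('head',.015,.035)]:
    m=(q[...,2]>lo)&(q[...,2]<hi)&(abs(q[...,0])<.03)&(abs(q[...,1])<.06);k=q[m]
    print(nm,len(k),k.min(0).round(4),k.max(0).round(4),np.percentile(k,[2,98],axis=0).round(4),np.median(k[:,2]))
```

```text
w2 1051 0.0627 ((640.6360473632812, -57.631561279296875), (47.80677032470703, 15.583330154418945), 31.54738998413086)
 disc [ 0.6407 -0.0579] 0.0494 281
w3 918 0.0623 ((643.2236938476562, -56.471683502197266), (42.18977355957031, 16.461254119873047), 31.506303787231445)
 disc [ 0.6435 -0.0534] 0.044 43
top0 95 0.0612 ((640.5467529296875, -56.54438781738281), (48.057552337646484, 13.387895584106445), 31.95734405517578)
 disc [ 0.6407 -0.0563] 0.0482 102
bosstop 3619 [-0.0224 -0.017  -0.02  ] [ 0.0205  0.0177 -0.004 ] [[-0.0127 -0.0165 -0.019 ]
 [ 0.0108  0.0162 -0.0057]] -0.013155046787123469
head 3488 [-0.0246 -0.0345  0.015 ] [0.0232 0.0128 0.035 ] [[-0.0226 -0.0288  0.0175]
 [ 0.0215  0.0089  0.0338]] 0.02471924217704395
```

Nut: (0.6406, -0.057), bar at 31.7° (two cameras agree to about 1 mm). The wrench is centred in the hand with a slight droop of about 0.03 rad. I'll carry it to above the nut.

Request:
{"name": "play_rows", "arguments": {"moves": [{"dx": -0.015,"dy": 0.002,"dz": 0,"roll": -0.03},{"dx": -0.045,"dy": 0.006,"dz": 0,"roll": -0.1},{"dx": -0.08,"dy": 0.011,"dz": 0,"roll": -0.18},{"dx": -0.115,"dy": 0.016,"dz": 0,"roll": -0.26},{"dx": -0.15,"dy": 0.021,"dz": 0,"roll": -0.34},{"dx": -0.185,"dy": 0.026,"dz": 0,"roll": -0.42},{"dx": -0.215,"dy": 0.031,"dz": 0,"roll": -0.5},{"dx": -0.24,"dy": 0.035,"dz": 0,"roll": -0.56},{"dx": -0.253,"dy": 0.037,"dz": 0.01,"roll": -0.59},{"dx": -0.258,"dy": 0.0374,"dz": 0.025,"roll": -0.6},{"dx": -0.258,"dy": 0.0374,"dz": 0.04,"roll": -0.6},{"dx": -0.258,"dy": 0.0374,"dz": 0.04,"roll": -0.6},{"dx": -0.258,"dy": 0.0374,"dz": 0.04,"roll": -0.6},{"dx": -0.258,"dy": 0.0374,"dz": 0.04,"roll": -0.6}]}}

```text
time: 6.62
ee_pos: [0.6398, -0.0565, 0.1378]
ee_rot: [[-0.525, 0.851, -0.001], [0.851, 0.525, -0.001], [-0.0, -0.001, -1.0]]
wrist_force: [-0.4, 0.5, -3.5]
gripper_width: 0.0192
```

```bash
cat > m.py <<'E'
from h import *
s=sense();T=(.6396,-.057)
d=np.r_[T[0],T[1],s['ee_pos'][2]]-s['ee_pos'];y=s['ee_rot'][:,1]
print(s['time'],s['ee_pos'].round(4),'err tool',(d@s['ee_rot']).round(4),'yang',np.degrees(np.arctan2(y[1],y[0])),s['qpos'].round(2),s['wrist_force'].round(1))
E
python3 m.py
python3 - <<'E'
from h import *
s=sense();im=grab('wrist');P=cloud(im);q=(P-s['ee_pos'])@s['ee_rot']
for y in np.arange(-.13,-.03,.015):
    k=q[(abs(q[...,1]-y)<.005)&(abs(q[...,0])<.03)&(q[...,2]>.02)&(q[...,2]<.055)]
    if len(k):print(round(y,3),len(k),np.percentile(k[:,0],[5,50,95]).round(4),np.median(k[:,2]).round(4))
t=grab('top');P=cloud(t)
B=P[(abs(P[...,0]-.5)<.2)&(abs(P[...,1]+.1)<.15)&(P[...,2]>.07)&(P[...,2]<.105)];print(len(B))
# handle points in world frame relative to nut along y_t
n=np.array([.6406,-.057]);y=s['ee_rot'][:2,1];x=s['ee_rot'][:2,0]
a=(B[:,:2]-n)@y;b=(B[:,:2]-n)@x
for c in np.arange(-.17,-.03,.02):
    k=(abs(a-c)<.01)
    if k.sum()>3:print('top',round(c,3),k.sum(),np.percentile(b[k],[5,50,95]).round(4),np.median(B[k,2]).round(4))
print('handle end',np.percentile(a[abs(b)<.012],[0,1,3]))
E
```

```text
6.625 [ 0.6398 -0.0565  0.1378] err tool [-0.0003 -0.0004  0.    ] yang 31.67026412970586 [ 0.    0.54  0.05  1.69 -0.03  0.91  2.18] [-0.4  0.5 -3.5]
-0.115 755 [-0.0086 -0.0006  0.0073] 0.0403
-0.1 681 [-0.0081 -0.0006  0.0069] 0.0405
-0.085 456 [-0.0058 -0.0006  0.0046] 0.041
-0.07 446 [-0.006  -0.0006  0.0047] 0.0404
-0.055 415 [-0.006  -0.0006  0.0044] 0.0399
-0.04 553 [-0.015  -0.0006  0.0131] 0.0392
0Traceback (most recent call last):
  File "<stdin>", line 14, in <module>
    return _quantile_unchecked(
        a, q, axis, out, overwrite_input, method, keepdims, weights)
    return _ureduce(a,
                    func=_quantile_ureduce_func,
    ...<5 lines>...
                    overwrite_input=overwrite_input,
                    method=method)
    r = func(a, **kwargs)
    result = _quantile(arr,
                       quantiles=q,
    ...<2 lines>...
                       out=out,
                       weights=wgt)
    slices_having_nans = np.isnan(arr[-1, ...])
                                  ~~~^^^^^^^^^
IndexError: index -1 is out of bounds for axis 0 with size 0
```

Request:
{"name": "play_rows", "arguments": {"moves": [{"dx": -0.0003,"dy": -0.0004,"dz": 0.006,"roll": 0},{"dx": -0.0003,"dy": -0.0004,"dz": 0.012,"roll": 0},{"dx": -0.0003,"dy": -0.0004,"dz": 0.016,"roll": 0},{"dx": -0.0003,"dy": -0.0004,"dz": 0.019,"roll": 0},{"dx": -0.0003,"dy": -0.0004,"dz": 0.021,"roll": 0},{"dx": -0.0003,"dy": -0.0004,"dz": 0.023,"roll": 0},{"dx": -0.0003,"dy": -0.0004,"dz": 0.025,"roll": 0},{"dx": -0.0003,"dy": -0.0004,"dz": 0.025,"roll": 0}]}}

```text
time: 7.72
ee_pos: [0.6393, -0.0573, 0.1126]
ee_rot: [[-0.525, 0.851, -0.001], [0.851, 0.525, -0.001], [-0.0, -0.001, -1.0]]
wrist_force: [0.2, 0.2, -4.2]
gripper_width: 0.0189
```

```bash
python3 m.py
```

```text
7.725 [ 0.6393 -0.0573  0.1126] err tool [ 0.0001  0.0004 -0.    ] yang 31.643703362761272 [ 0.    0.57  0.04  1.71 -0.03  0.86  2.18] [ 0.2  0.2 -4.2]
```

The underside is now about 5 mm below the nut top with no contact force, so the nut is entering the pocket. Continuing down.

Request:
{"name": "play_rows", "arguments": {"moves": [{"dx": 0,"dy": 0,"dz": 0.003,"roll": 0},{"dx": 0,"dy": 0,"dz": 0.006,"roll": 0},{"dx": 0,"dy": 0,"dz": 0.008,"roll": 0},{"dx": 0,"dy": 0,"dz": 0.01,"roll": 0},{"dx": 0,"dy": 0,"dz": 0.011,"roll": 0},{"dx": 0,"dy": 0,"dz": 0.011,"roll": 0}]}}

```text
time: 8.48
ee_pos: [0.6394, -0.0572, 0.1016]
ee_rot: [[-0.525, 0.851, -0.001], [0.851, 0.525, -0.001], [-0.0, -0.001, -1.0]]
wrist_force: [0.0, -0.4, -2.8]
gripper_width: 0.019
```

```bash
python3 m.py
```

```text
8.475 [ 0.6394 -0.0572  0.1016] err tool [ 0.0001  0.0003 -0.    ] yang 31.64860812059913 [ 0.01  0.59  0.04  1.71 -0.03  0.84  2.18] [ 0.  -0.4 -2.8]
```

Request:
{"name": "play_rows", "arguments": {"moves": [{"dx": 0,"dy": 0,"dz": 0.001,"roll": 0},{"dx": 0,"dy": 0,"dz": 0.002,"roll": 0},{"dx": 0,"dy": 0,"dz": 0.002,"roll": 0}]}}

```text
time: 8.85
ee_pos: [0.6405, -0.0567, 0.1006]
ee_rot: [[-0.525, 0.851, 0.002], [0.851, 0.525, -0.0], [-0.001, 0.001, -1.0]]
wrist_force: [1.1, 2.0, 2.8]
gripper_width: 0.0193
```

```bash
python3 m.py
```

```text
8.85 [ 0.6405 -0.0567  0.1006] err tool [ 0.0002 -0.0009 -0.    ] yang 31.67537610658086 [ 0.01  0.59  0.04  1.71 -0.03  0.84  2.19] [1.1 2.  2.8]
```

The force reading shows contact at the expected height. I'll release and rise.

Request:
{"name": "play_rows", "arguments": {"moves": [{"dx": 0,"dy": 0,"dz": 0,"roll": 0},{"dx": 0,"dy": 0,"dz": 0,"roll": 0},{"dx": 0,"dy": 0,"dz": 0,"roll": 0},{"dx": 0,"dy": 0,"dz": 0,"roll": 0},{"dx": 0,"dy": 0,"dz": -0.01,"roll": 0},{"dx": 0,"dy": 0,"dz": -0.03,"roll": 0},{"dx": 0,"dy": 0,"dz": -0.06,"roll": 0},{"dx": 0,"dy": 0,"dz": -0.1,"roll": 0},{"dx": 0,"dy": 0,"dz": -0.12,"roll": 0},{"dx": 0,"dy": 0,"dz": -0.12,"roll": 0}], "claw": -1}}

```text
time: 10.1
ee_pos: [0.6417, -0.0568, 0.2241]
ee_rot: [[-0.525, 0.851, 0.007], [0.851, 0.525, -0.0], [-0.004, 0.006, -1.0]]
wrist_force: [-0.3, -0.4, 0.3]
gripper_width: 0.0856
```

```bash
cat > look.py <<'E'
import sys
from h import *
s=sense();im=grab('wrist');save(im,sys.argv[1]);P=cloud(im)
print(s['time'],s['ee_pos'].round(4),s['qpos'].round(2),s['wrist_force'].round(1))
# handle line: points in height band of handle, fitted per radius from nut
n=np.array([.6406,-.057]);r=np.hypot(P[...,0]-n[0],P[...,1]-n[1])
for nm,lo,hi,zl,zh in [('head',0,.05,.066,.085),('bosstop',0,.04,.1,.125),('bar',.04,.09,.048,.075),('grip',.1,.19,.048,.08)]:
    m=((r>lo)&(r<hi)&(P[...,2]>zl)&(P[...,2]<zh)).astype(np.uint8)
    if m.sum()<20: print(nm,'none');continue
    _,l,st,_=cv2.connectedComponentsWithStats(m);q=P[l==1+np.argmax(st[1:,4])]
    R=cv2.minAreaRect((q[:,:2]*1000).astype(np.float32));v=np.linalg.svd(q[:,:2]-q[:,:2].mean(0),full_matrices=False)[2][0]
    print(nm,len(q),'mean',q.mean(0).round(4),'zmed',np.median(q[:,2]).round(4),'rect',np.round(R[0],1),np.round(R[1],1),'ax deg',np.degrees(np.arctan2(v[1],v[0])).round(1)%180,'rmax',np.hypot(*(q[:,:2]-n).T).max().round(3))
E
python3 look.py w4
```

```text
10.1 [ 0.6417 -0.0568  0.2241] [-0.    0.45  0.05  1.62 -0.03  1.06  2.18] [-0.3 -0.4  0.3]
head 1624 mean [ 0.6324 -0.0628  0.0756] zmed 0.0757 rect [640.6 -58. ] [62.8 47. ] ax deg 32.4 rmax 0.035
bosstop 1359 mean [ 0.6394 -0.0584  0.1125] zmed 0.113 rect [640.8 -57.5] [33.9 23.9] ax deg 30.6 rmax 0.021
bar 822 mean [ 0.5847 -0.0919  0.0628] zmed 0.0629 rect [585.4 -91.2] [49.7 11.2] ax deg 31.0 rmax 0.09
grip 1200 mean [ 0.5386 -0.1203  0.0646] zmed 0.0647 rect [ 539.  -120.1] [39.7 18.3] ax deg 31.4 rmax 0.14
```

View pics/w4.png

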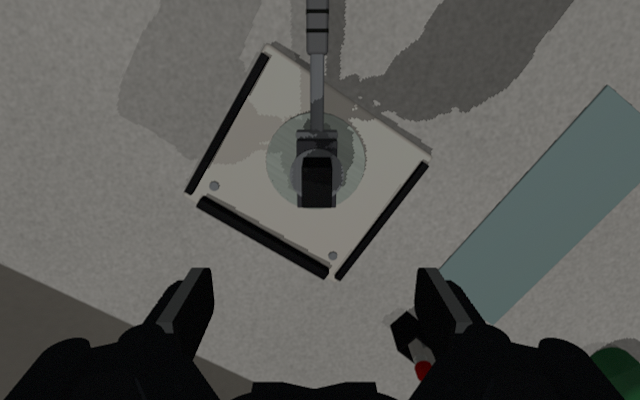

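The wrench is seated: boss top 0.1125 (expected 0.112), head top 0.0755, level and centred at (0.6408, -0.0575). In the picture the handle runs up from the head at (317,180). I'll straddle the grip with half-open jaws.

Request:
{"name": "play_rows", "arguments": {"moves": [{"dx": 0,"dy": -0.035,"dz": 0,"roll": 0},{"dx": 0,"dy": -0.08,"dz": 0,"roll": 0},{"dx": 0,"dy": -0.12,"dz": 0.02,"roll": 0},{"dx": 0,"dy": -0.14,"dz": 0.05,"roll": 0},{"dx": 0,"dy": -0.141,"dz": 0.08,"roll": 0},{"dx": 0,"dy": -0.141,"dz": 0.11,"roll": 0},{"dx": 0,"dy": -0.141,"dz": 0.135,"roll": 0},{"dx": 0,"dy": -0.141,"dz": 0.152,"roll": 0},{"dx": 0,"dy": -0.141,"dz": 0.162,"roll": 0},{"dx": 0,"dy": -0.141,"dz": 0.167,"roll": 0},{"dx": 0,"dy": -0.141,"dz": 0.167,"roll": 0},{"dx": 0,"dy": -0.141,"dz": 0.167,"roll": 0}], "claw": 0}}

```text
time: 11.65
ee_pos: [0.5219, -0.1309, 0.0554]
ee_rot: [[-0.525, 0.851, 0.005], [0.851, 0.525, -0.001], [-0.003, 0.004, -1.0]]
wrist_force: [0.1, 0.4, 0.3]
gripper_width: 0.043
```

```bash
cat > arc.py <<'E'
# prints tool state about the nut axis, and rows (dx,dy,roll) for following the arc
import sys
from h import *
s=sense();n=np.array([.6408,-.0572]);p=s['ee_pos'][:2]-n;R=s['ee_rot'];x=R[:2,0];y=R[:2,1]
th=np.arctan2(-p[1],-p[0]);f=s['wrist_force']
print(round(s['time'],2),s['ee_pos'].round(4),'r',np.hypot(*p).round(4),'th',th.round(4),'yang',np.arctan2(y[1],y[0]).round(4),'Ftool',(f@R).round(2),'F',f.round(2),'tau',(p[0]*f[1]-p[1]*f[0]).round(3),'w',s['gripper_width'].round(4),'q7',s['qpos'][6].round(2))
r=.14
for a in (float(v) for v in sys.argv[1:]):
    t=th-a;g=-r*np.array([np.cos(t),np.sin(t)])-p
    print(a,'dx %.4f dy %.4f dz %.4f roll %.3f'%(g@x,g@y,s['ee_pos'][2]-.057,np.arctan2(y[1],y[0])-t))
E
python3 arc.py .05 .1 .15 .2 .3 .4
```

```text
Traceback (most recent call last):
  File "arc.py", line 6, in <module>
    print(round(s['time'],2),s['ee_pos'].round(4),'r',np.hypot(*p).round(4),'th',th.round(4),'yang',np.arctan2(y[1],y[0]).round(4),'Ftool',(f@R).round(2),'F',f.round(2),'tau',(p[0]*f[1]-p[1]*f[0]).round(3),'w',s['gripper_width'].round(4),'q7',s['qpos'][6].round(2))
                                                                                                                                                                                                                  ^^^^^^^^^^^^^^^^^^^^^^^^
AttributeError: 'float' object has no attribute 'round'
```

```bash
sed -i "s/s\['gripper_width'\].round(4)/round(s['gripper_width'],4)/" arc.py; python3 arc.py .05 .1 .15 .2 .25 .3 .35 .4
```

```text
11.65 [ 0.5219 -0.1309  0.0554] r 0.1399 th 0.5548 yang 0.5528 Ftool [ 0.24  0.32 -0.27] F [0.14 0.37 0.27] tau -0.034 w 0.043 q7 2.35
0.05 dx 0.0070 dy 0.0000 dz -0.0016 roll 0.048
0.1 dx 0.0140 dy 0.0006 dz -0.0016 roll 0.098
0.15 dx 0.0209 dy 0.0014 dz -0.0016 roll 0.148
0.2 dx 0.0278 dy 0.0026 dz -0.0016 roll 0.198
0.25 dx 0.0346 dy 0.0042 dz -0.0016 roll 0.248
0.3 dx 0.0414 dy 0.0061 dz -0.0016 roll 0.298
0.35 dx 0.0480 dy 0.0083 dz -0.0016 roll 0.348
0.4 dx 0.0545 dy 0.0108 dz -0.0016 roll 0.398
```

Request:
{"name": "play_rows", "arguments": {"moves": [{"dx": 0.007,"dy": 0,"dz": -0.0015,"roll": 0.05},{"dx": 0.014,"dy": 0.0006,"dz": -0.0015,"roll": 0.1},{"dx": 0.021,"dy": 0.0014,"dz": -0.0015,"roll": 0.15},{"dx": 0.028,"dy": 0.0026,"dz": -0.0015,"roll": 0.2},{"dx": 0.0345,"dy": 0.0042,"dz": -0.0015,"roll": 0.25},{"dx": 0.0415,"dy": 0.006,"dz": -0.0015,"roll": 0.3},{"dx": 0.048,"dy": 0.0083,"dz": -0.0015,"roll": 0.35},{"dx": 0.0545,"dy": 0.011,"dz": -0.0015,"roll": 0.4},{"dx": 0.0545,"dy": 0.011,"dz": -0.0015,"roll": 0.4}]}}

```text
time: 12.78
ee_pos: [0.503, -0.0782, 0.0573]
ee_rot: [[-0.154, 0.988, 0.006], [0.988, 0.154, -0.0], [-0.001, 0.006, -1.0]]
wrist_force: [0.6, -0.9, 0.4]
gripper_width: 0.0424
```

```bash
cat > ang.py <<'E'
# head and handle directions about the nut axis from the top camera (depth bands)
from h import *
im=grab('top');P=cloud(im);n=np.array([.6408,-.0572]);q=P.reshape(-1,3);r=np.hypot(*(q[:,:2]-n).T)
w=grab('wrist');Pw=cloud(w).reshape(-1,3);rw=np.hypot(*(Pw[:,:2]-n).T)
def ax(Q):
    v=np.linalg.svd(Q[:,:2]-Q[:,:2].mean(0),full_matrices=False)[2][0];return round(float((np.arctan(v[1]/v[0]))),3)
def bear(Q): d=np.median(n-Q[:,:2],axis=0);return round(float(np.arctan2(d[1],d[0])),3)
for nm,Q,R in [('top',q,r),('wrist',Pw,rw)]:
    b=Q[(R<.03)&(Q[:,2]>.1)&(Q[:,2]<.122)];h=Q[(R>.045)&(R<.095)&(Q[:,2]>.05)&(Q[:,2]<.072)]
    rect=cv2.minAreaRect((b[:,:2]*1000).astype(np.float32)) if len(b)>20 else None
    print(nm,len(b),'boss',b.mean(0).round(4) if len(b) else '',rect,ax(b) if len(b)>20 else '',len(h),'bar ax',ax(h) if len(h)>20 else '',bear(h) if len(h)>20 else '')
E
python3 arc.py .05 .1 .15 .2; python3 ang.py
```

```text
12.78 [ 0.503  -0.0782  0.0573] r 0.1394 th 0.151 yang 0.1546 Ftool [-1.01  0.47 -0.43] F [ 0.62 -0.92  0.44] tau 0.14 w 0.0424 q7 1.93
0.05 dx 0.0070 dy -0.0004 dz 0.0003 roll 0.054
0.1 dx 0.0140 dy 0.0001 dz 0.0003 roll 0.104
0.15 dx 0.0209 dy 0.0010 dz 0.0003 roll 0.154
0.2 dx 0.0278 dy 0.0022 dz 0.0003 roll 0.204
top 129 boss [ 0.6402 -0.0553  0.1112] ((640.634033203125, -55.58051681518555), (33.68988037109375, 24.28964614868164), 31.3682861328125) 0.527 77 bar ax 0.594 0.525
wrist 0 boss  None  877 bar ax 0.541 0.511
```

The top camera says the handle has barely moved, so I'll look.

Run:
```python
from h import *
a=grab('wrist')['color'];b=grab('top')['color'][100:230,290:400];s=grab('scene')['color'][180:290,220:360]
b=cv2.resize(b,(338,400),interpolation=2);s=cv2.resize(s,(382,300),interpolation=2)
o=np.zeros((600,800,3),np.uint8);o[:300,:480]=cv2.resize(a,(480,300));o[300:600,:382]=s;o[:400,482:]=b[:,:318]
cv2.imwrite('pics/m1.png',np.clip(o[:,:,::-1]*1.3,0,255).astype(np.uint8))
```

```text
(no output)
```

View pics/m1.png

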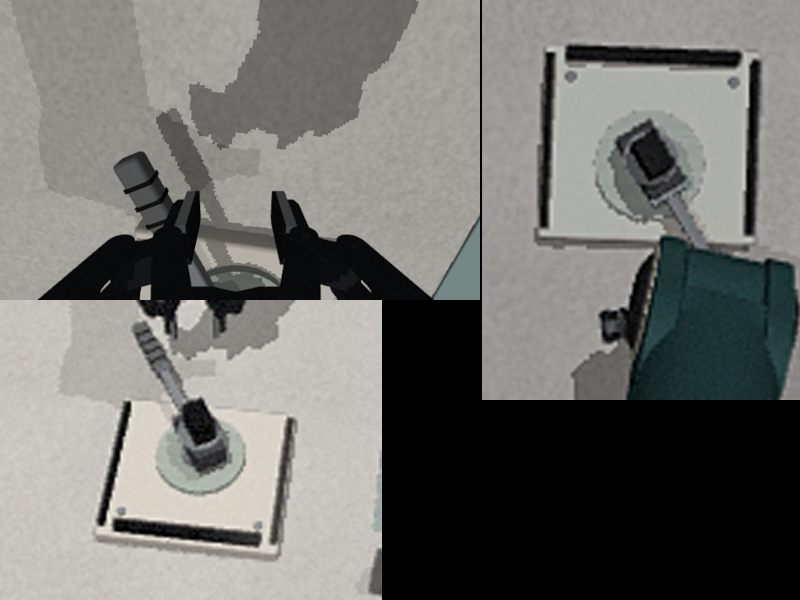

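The gripper passed over the handle: it now lies outside the left finger, at about (140,190) in the wrist view. The wrench is still seated. I'll check the actual fingertip height.

Run:
```python
from h import *
s=sense();im=grab('wrist');q=(cloud(im)-s['ee_pos'])@s['ee_rot']
m=(abs(q[...,0])<.045)&(abs(q[...,1])<.03)&(q[...,2]>-.06)&(q[...,2]<.045)
for x in np.arange(-.044,.045,.004):
    k=q[m&(abs(q[...,0]-x)<.002)]
    if len(k):print(x.round(3),len(k),'z pct',np.percentile(k[:,2],[2,50,90,98]).round(4),'y',np.percentile(k[:,1],[2,98]).round(3))
print(s['gripper_width'])
```

```text
-0.044 121 z pct [-0.0598 -0.0065  0.0027  0.0047] y [-0.007  0.011]
-0.04 116 z pct [-0.0599 -0.0579 -0.0557 -0.0542] y [-0.007 -0.006]
-0.036 246 z pct [-0.0597 -0.0403 -0.0268 -0.023 ] y [-0.012 -0.006]
-0.032 415 z pct [-0.0597 -0.0392 -0.0249 -0.0217] y [-0.013 -0.006]
-0.028 537 z pct [-0.0597 -0.0438 -0.0237 -0.0185] y [-0.013 -0.01 ]
-0.024 1680 z pct [-0.0572 -0.0427 -0.0222 -0.0165] y [-0.011  0.011]
0.02 1324 z pct [-0.0546 -0.0419 -0.0216 -0.0163] y [-0.011  0.011]
0.024 730 z pct [-0.0593 -0.0446 -0.0241 -0.0187] y [-0.012 -0.006]
0.028 365 z pct [-0.0597 -0.0426 -0.0254 -0.0205] y [-0.014 -0.006]
0.032 445 z pct [-0.0595 -0.039  -0.0255 -0.022 ] y [-0.012 -0.006]
0.036 89 z pct [-0.0599 -0.058  -0.0556 -0.0546] y [-0.011 -0.006]
0.04 94 z pct [-0.0599 -0.0582 -0.0567 -0.0558] y [-0.007 -0.006]
0.044 19 z pct [-0.0599 -0.0593 -0.0571 -0.0567] y [-0.012 -0.006]
0.04286206948995407
```

Run:
```python
from h import *
for f in ['w2','w3']:
    im=pickle.load(open(f+'.pkl','rb'))
    v,u=np.mgrid[0:400,0:640];d=im['depth'];p=np.stack([(u-im['cx'])/im['fx']*d,(v-im['cy'])/im['fy']*d,d],-1)
    q=p@im['mount'][:3,:3].T+im['mount'][:3,3]
    for lo,hi in [(-.06,-.04),(-.04,-.025),(-.025,-.0145),(.0145,.025),(.04,.06)]:
        k=q[(q[...,0]>lo)&(q[...,0]<hi)&(abs(q[...,1])<.02)&(q[...,2]>-.06)&(q[...,2]<.03)]
        if len(k):print(f,lo,len(k),np.percentile(k[:,2],[50,90,98,100]).round(4),np.percentile(k[:,1],[2,98]).round(3))
```

```text
w2 -0.06 3143 [-0.0461 -0.0319 -0.027  -0.0242] [-0.011  0.011]
w2 0.04 3141 [-0.0461 -0.0319 -0.0271 -0.0243] [-0.011  0.01 ]
w3 -0.06 21 [-0.0594 -0.058  -0.0575 -0.0573] [-0.012 -0.01 ]
w3 -0.04 335 [-0.0573 -0.0542 -0.0531 -0.052 ] [-0.012 -0.006]
w3 -0.025 1954 [-0.0305  0.0253  0.0263  0.0282] [-0.017  0.008]
w3 0.0145 1634 [-0.0291  0.0248  0.0258  0.0286] [-0.016  0.009]
w3 0.04 1 [-0.0599 -0.0599 -0.0599 -0.0599] [-0.01 -0.01]
```

The fingertips are really about 16 mm behind the TCP at half open, not ahead of it, so they passed over the handle. I'll go up, back over the handle, then lower.

Request:
{"name": "play_rows", "arguments": {"moves": [{"dx": 0,"dy": 0,"dz": -0.025,"roll": 0},{"dx": 0,"dy": 0,"dz": -0.04,"roll": 0},{"dx": -0.012,"dy": 0.0005,"dz": -0.04,"roll": -0.09},{"dx": -0.025,"dy": 0.002,"dz": -0.04,"roll": -0.18},{"dx": -0.038,"dy": 0.005,"dz": -0.04,"roll": -0.27},{"dx": -0.0506,"dy": 0.009,"dz": -0.04,"roll": -0.366},{"dx": -0.0506,"dy": 0.009,"dz": -0.03,"roll": -0.366},{"dx": -0.0506,"dy": 0.009,"dz": -0.01,"roll": -0.366},{"dx": -0.0506,"dy": 0.009,"dz": 0.005,"roll": -0.366},{"dx": -0.0506,"dy": 0.009,"dz": 0.015,"roll": -0.366},{"dx": -0.0506,"dy": 0.009,"dz": 0.022,"roll": -0.366},{"dx": -0.0506,"dy": 0.009,"dz": 0.027,"roll": -0.366},{"dx": -0.0506,"dy": 0.009,"dz": 0.027,"roll": -0.366}]}}

```text
time: 14.7
ee_pos: [0.5194, -0.1278, 0.0298]
ee_rot: [[-0.496, 0.869, 0.005], [0.869, 0.496, -0.001], [-0.003, 0.004, -1.0]]
wrist_force: [-0.0, 0.0, -0.0]
gripper_width: 0.0428
```

```bash
python3 arc.py .05 ; python3 ang.py
python3 - <<'E'
from h import *
s=sense();im=grab('wrist');q=(cloud(im)-s['ee_pos'])@s['ee_rot']
for y in (-.035,-.025,-.018):
    k=q[(abs(q[...,1]-y)<.004)&(abs(q[...,0])<.04)&(q[...,2]<-.01)&(q[...,2]>-.05)]
    if len(k)>5:print('grip',y,len(k),np.percentile(k,[5,50,95],axis=0).round(4).tolist())
E
```

```text
14.7 [ 0.5194 -0.1278  0.0298] r 0.1404 th 0.5267 yang 0.5184 Ftool [0.04 0.01 0.02] F [-0.01  0.04 -0.02] tau -0.006 w 0.0428 q7 2.34
0.05 dx 0.0070 dy 0.0005 dz -0.0272 roll 0.042
top 130 boss [ 0.6402 -0.0552  0.1109] ((640.6846313476562, -55.35264587402344), (34.08245086669922, 24.66533660888672), 31.782873153686523) 0.525 84 bar ax 0.556 0.528
wrist 0 boss  None  57 bar ax -0.993 0.545
grip -0.035 1250 [[-0.0118, -0.0375, -0.0354], [-0.004, -0.0358, -0.0336], [0.0035, -0.0315, -0.0236]]
grip -0.025 927 [[-0.0119, -0.0286, -0.0357], [-0.004, -0.025, -0.0347], [0.0039, -0.0213, -0.0331]]
grip -0.018 892 [[-0.0119, -0.0216, -0.0358], [-0.0037, -0.0183, -0.0348], [0.0043, -0.0144, -0.0333]]
```

Now the handle lies between the pads: its top is 19 mm above tip level and 4 mm off centre. I'll lower 6 mm more and sweep a first 0.2 rad.

Request:
{"name": "play_rows", "arguments": {"moves": [{"dx": 0,"dy": 0,"dz": 0.004,"roll": 0},{"dx": 0,"dy": 0,"dz": 0.006,"roll": 0},{"dx": 0.007,"dy": 0.0005,"dz": 0.006,"roll": 0.042},{"dx": 0.014,"dy": 0.001,"dz": 0.006,"roll": 0.092},{"dx": 0.021,"dy": 0.0018,"dz": 0.006,"roll": 0.142},{"dx": 0.028,"dy": 0.003,"dz": 0.006,"roll": 0.192},{"dx": 0.028,"dy": 0.003,"dz": 0.006,"roll": 0.192}]}}

```text
time: 15.72
ee_pos: [0.5084, -0.102, 0.0242]
ee_rot: [[-0.322, 0.947, 0.006], [0.947, 0.322, -0.001], [-0.003, 0.005, -1.0]]
wrist_force: [0.1, -0.5, 0.0]
gripper_width: 0.0426
```

```bash
python3 arc.py .05 ; python3 ang.py
```

```text
15.72 [ 0.5084 -0.102   0.0242] r 0.1397 th 0.3264 yang 0.3276 Ftool [-0.52 -0.11 -0.03] F [ 0.06 -0.52  0.03] tau 0.072 w 0.0426 q7 2.15
0.05 dx 0.0070 dy -0.0001 dz -0.0328 roll 0.051
top 126 boss [ 0.6408 -0.056   0.1106] ((641.274169921875, -56.101627349853516), (33.74040985107422, 24.307453155517578), 23.606233596801758) 0.35 59 bar ax 0.369 0.408
wrist 0 boss  None  2 bar ax
```

The handle and head turn together: boss 31.8° → 23.6°. Advancing another 0.2 rad.

Request:
{"name": "play_rows", "arguments": {"moves": [{"dx": 0.007,"dy": 0,"dz": 0,"roll": 0.05},{"dx": 0.014,"dy": 0.0006,"dz": 0,"roll": 0.1},{"dx": 0.021,"dy": 0.0014,"dz": 0,"roll": 0.15},{"dx": 0.028,"dy": 0.0026,"dz": 0,"roll": 0.2},{"dx": 0.028,"dy": 0.0026,"dz": 0,"roll": 0.2}]}}

```text
time: 16.45
ee_pos: [0.5021, -0.0749, 0.0241]
ee_rot: [[-0.128, 0.992, 0.006], [0.992, 0.128, -0.001], [-0.002, 0.006, -1.0]]
wrist_force: [0.2, -2.0, 0.3]
gripper_width: 0.0428
```

```bash
python3 arc.py .05 ; python3 ang.py
```

```text
16.45 [ 0.5021 -0.0749  0.0241] r 0.1398 th 0.1266 yang 0.1287 Ftool [-2.02 -0.05 -0.26] F [ 0.2  -2.01  0.26] tau 0.282 w 0.0428 q7 1.95
0.05 dx 0.0070 dy -0.0000 dz -0.0329 roll 0.052
top 128 boss [ 0.6407 -0.0563  0.1109] ((641.416015625, -56.30451202392578), (33.75616455078125, 24.16620635986328), 12.0357027053833) 0.147 45 bar ax 0.248 0.201
wrist 0 boss  None  2 bar ax
```

Request:
{"name": "play_rows", "arguments": {"moves": [{"dx": 0.0045,"dy": 0,"dz": 0,"roll": 0.033},{"dx": 0.009,"dy": 0.0003,"dz": 0,"roll": 0.066},{"dx": 0.014,"dy": 0.0006,"dz": 0,"roll": 0.1},{"dx": 0.014,"dy": 0.0006,"dz": 0,"roll": 0.1}]}}

```text
time: 17.05
ee_pos: [0.5008, -0.0603, 0.0241]
ee_rot: [[-0.029, 1.0, 0.006], [1.0, 0.029, -0.001], [-0.001, 0.006, -1.0]]
wrist_force: [0.0, -1.2, 0.2]
gripper_width: 0.0423
```

```bash
python3 arc.py .05 ; python3 ang.py
```

```text
17.05 [ 0.5008 -0.0603  0.0241] r 0.14 th 0.0223 yang 0.029 Ftool [-1.24 -0.03 -0.2 ] F [ 0.01 -1.24  0.2 ] tau 0.174 w 0.0423 q7 1.84
0.05 dx 0.0070 dy 0.0002 dz -0.0329 roll 0.057
top 126 boss [ 0.6411 -0.0558  0.111 ] ((640.6090698242188, -55.658599853515625), (34.06350326538086, 23.600849151611328), 1.0322399139404297) 0.118 55 bar ax 0.151 0.1
wrist 0 boss  None  1 bar ax
```

Request:
{"name": "play_rows", "arguments": {"moves": [{"dx": 0.0045,"dy": 0,"dz": 0,"roll": 0.033},{"dx": 0.009,"dy": 0.0003,"dz": 0,"roll": 0.066},{"dx": 0.014,"dy": 0.0006,"dz": 0,"roll": 0.1},{"dx": 0.014,"dy": 0.0006,"dz": 0,"roll": 0.1}]}}

```text
time: 17.65
ee_pos: [0.5011, -0.0458, 0.0241]
ee_rot: [[0.07, 0.998, 0.006], [0.998, -0.07, -0.0], [0.0, 0.006, -1.0]]
wrist_force: [0.1, -1.1, 0.3]
gripper_width: 0.0428
```

```bash
python3 arc.py .05 ; python3 ang.py
```

```text
17.65 [ 0.5011 -0.0458  0.0241] r 0.1402 th -0.0813 yang -0.0704 Ftool [-1.13  0.18 -0.27] F [ 0.1  -1.13  0.27] tau 0.157 w 0.0428 q7 1.74
0.05 dx 0.0070 dy 0.0004 dz -0.0329 roll 0.061
top 123 boss [ 0.6407 -0.0569  0.1109] ((640.75830078125, -56.0730094909668), (23.058990478515625, 33.4582633972168), 89.73616790771484) 0.02 56 bar ax 0.041 -0.005
wrist 0 boss  None  0 bar ax
```

Request:
{"name": "play_rows", "arguments": {"moves": [{"dx": 0.0045,"dy": 0,"dz": 0,"roll": 0.033},{"dx": 0.009,"dy": 0.0005,"dz": 0,"roll": 0.066},{"dx": 0.014,"dy": 0.001,"dz": 0,"roll": 0.105},{"dx": 0.014,"dy": 0.001,"dz": 0,"roll": 0.105}]}}

```text
time: 18.25
ee_pos: [0.5028, -0.0315, 0.024]
ee_rot: [[0.174, 0.985, 0.005], [0.985, -0.174, 0.0], [0.001, 0.005, -1.0]]
wrist_force: [0.4, -0.8, -0.6]
gripper_width: 0.0423
```

```bash
python3 arc.py .05 ; python3 ang.py
```

```text
18.25 [ 0.5028 -0.0315  0.024 ] r 0.1404 th -0.1839 yang -0.1749 Ftool [-0.73  0.5   0.57] F [ 0.37 -0.81 -0.57] tau 0.102 w 0.0423 q7 1.63
0.05 dx 0.0070 dy 0.0006 dz -0.0330 roll 0.059
top 124 boss [ 0.6409 -0.0564  0.1108] ((641.2305908203125, -56.46240234375), (23.897905349731445, 34.27336883544922), 84.75611114501953) -0.13 61 bar ax -0.059 -0.113
wrist 0 boss  None  0 bar ax
```

Request:
{"name": "play_rows", "arguments": {"moves": [{"dx": 0.0045,"dy": 0.0002,"dz": 0,"roll": 0.033},{"dx": 0.009,"dy": 0.0006,"dz": 0,"roll": 0.066},{"dx": 0.014,"dy": 0.0012,"dz": 0,"roll": 0.105},{"dx": 0.014,"dy": 0.0012,"dz": 0,"roll": 0.105}]}}

```text
time: 18.85
ee_pos: [0.5061, -0.0175, 0.0239]
ee_rot: [[0.276, 0.961, 0.005], [0.961, -0.276, 0.0], [0.002, 0.004, -1.0]]
wrist_force: [0.4, -0.5, 0.1]
gripper_width: 0.0429
```

```bash
python3 arc.py .05 ; python3 ang.py
```

```text
18.85 [ 0.5061 -0.0175  0.0239] r 0.1404 th -0.2864 yang -0.2793 Ftool [-0.4   0.5  -0.15] F [ 0.37 -0.53  0.15] tau 0.056 w 0.0429 q7 1.53
0.05 dx 0.0070 dy 0.0006 dz -0.0331 roll 0.057
top 125 boss [ 0.6407 -0.0564  0.1112] ((640.9913940429688, -56.81101989746094), (23.917566299438477, 33.86018371582031), 77.09974670410156) -0.2 61 bar ax -0.191 -0.207
wrist 0 boss  None  0 bar ax
```

Request:
{"name": "play_rows", "arguments": {"moves": [{"dx": 0.0045,"dy": 0.0002,"dz": 0,"roll": 0.033},{"dx": 0.009,"dy": 0.0006,"dz": 0,"roll": 0.066},{"dx": 0.014,"dy": 0.0012,"dz": 0,"roll": 0.105},{"dx": 0.014,"dy": 0.0012,"dz": 0,"roll": 0.105}]}}

```text
time: 19.45
ee_pos: [0.5106, -0.0057, 0.0237]
ee_rot: [[0.376, 0.927, 0.004], [0.927, -0.376, -0.001], [0.0, 0.004, -1.0]]
wrist_force: [-2.4, -5.9, 0.5]
gripper_width: 0.043
```

```bash
python3 arc.py .05 ; python3 ang.py
```

```text
19.45 [ 0.5106 -0.0057  0.0237] r 0.14 th -0.3769 yang -0.3856 Ftool [-6.4  -0.04 -0.47] F [-2.44 -5.91  0.47] tau 0.896 w 0.043 q7 1.42
0.05 dx 0.0070 dy 0.0001 dz -0.0333 roll 0.041
top 125 boss [ 0.6409 -0.0564  0.1112] ((641.515380859375, -56.511837005615234), (23.896360397338867, 34.12197494506836), 72.41191101074219) -0.264 59 bar ax -0.296 -0.292
wrist 0 boss  None  1 bar ax
```

The nut is snug: 6.4 N at the grip. A small further push to make the joint give.

Request:
{"name": "play_rows", "arguments": {"moves": [{"dx": 0.003,"dy": 0,"dz": 0,"roll": 0.02},{"dx": 0.006,"dy": 0.0002,"dz": 0,"roll": 0.035},{"dx": 0.009,"dy": 0.0003,"dz": 0,"roll": 0.055},{"dx": 0.012,"dy": 0.0005,"dz": 0,"roll": 0.075},{"dx": 0.012,"dy": 0.0005,"dz": 0,"roll": 0.075}]}}

```text
time: 20.18
ee_pos: [0.5147, 0.0034, 0.0235]
ee_rot: [[0.446, 0.895, 0.002], [0.895, -0.446, -0.003], [-0.002, 0.003, -1.0]]
wrist_force: [-2.4, -5.2, 1.6]
gripper_width: 0.0427
```

```bash
python3 arc.py .05 ; python3 ang.py
```

```text
20.18 [0.5147 0.0034 0.0235] r 0.1399 th -0.448 yang -0.4626 Ftool [-5.73  0.24 -1.55] F [-2.35 -5.23  1.56] tau 0.802 w 0.0427 q7 1.34
0.05 dx 0.0070 dy -0.0000 dz -0.0335 roll 0.035
top 122 boss [ 0.6408 -0.0562  0.1111] ((641.55322265625, -56.58360290527344), (23.787012100219727, 34.22871780395508), 73.80459594726562) -0.254 51 bar ax -0.374 -0.379
wrist 0 boss  None  1 bar ax
```

The head has stayed put (about -0.29 rad) while the handle moved on by about 0.08 rad with the force flat, so the joint has given. A small 4 mm margin, then back off.

Request:
{"name": "play_rows", "arguments": {"moves": [{"dx": 0.002,"dy": 0,"dz": 0,"roll": 0.01},{"dx": 0.004,"dy": 0,"dz": 0,"roll": 0.015},{"dx": 0.004,"dy": 0,"dz": 0,"roll": 0.015}]}}

```text
time: 20.65
ee_pos: [0.5156, 0.0052, 0.0232]
ee_rot: [[0.461, 0.887, 0.0], [0.887, -0.461, -0.005], [-0.004, 0.003, -1.0]]
wrist_force: [-3.1, -6.3, 1.3]
gripper_width: 0.043
```

```bash
python3 arc.py -.05 -.1 -.15 -.2; python3 ang.py
```

```text
20.65 [0.5156 0.0052 0.0232] r 0.1399 th -0.4621 yang -0.4796 Ftool [-7.   0.2 -1.3] F [-3.06 -6.3   1.33] tau 0.979 w 0.043 q7 1.32
-0.05 dx -0.0070 dy 0.0002 dz -0.0338 roll -0.067
-0.1 dx -0.0140 dy 0.0009 dz -0.0338 roll -0.117
-0.15 dx -0.0209 dy 0.0018 dz -0.0338 roll -0.167
-0.2 dx -0.0278 dy 0.0032 dz -0.0338 roll -0.217
top 125 boss [ 0.6409 -0.0562  0.111 ] ((641.265869140625, -56.47928237915039), (23.95929718017578, 34.26525115966797), 72.50411224365234) -0.268 52 bar ax -0.407 -0.398
wrist 0 boss  None  1 bar ax
```

Handle -0.40 against head -0.30: given by about 0.1 rad at 0.98 N m. Backing off slowly to the handle's centre, then rising.

Request:
{"name": "play_rows", "arguments": {"moves": [{"dx": -0.004,"dy": 0,"dz": 0,"roll": -0.04},{"dx": -0.008,"dy": 0.0003,"dz": 0,"roll": -0.075},{"dx": -0.012,"dy": 0.0006,"dz": 0,"roll": -0.105},{"dx": -0.016,"dy": 0.001,"dz": 0,"roll": -0.13},{"dx": -0.02,"dy": 0.0017,"dz": 0,"roll": -0.16},{"dx": -0.0225,"dy": 0.002,"dz": 0,"roll": -0.18},{"dx": -0.0225,"dy": 0.002,"dz": 0,"roll": -0.18},{"dx": -0.0225,"dy": 0.002,"dz": 0,"roll": -0.18}]}}

```text
time: 21.75
ee_pos: [0.5071, -0.0156, 0.0234]
ee_rot: [[0.295, 0.955, 0.001], [0.955, -0.295, -0.005], [-0.005, 0.002, -1.0]]
wrist_force: [0.6, 0.3, 0.2]
gripper_width: 0.0426
```

```bash
python3 arc.py -.05; python3 ang.py
python3 - <<'E'
from h import *
s=sense();im=grab('wrist');q=(cloud(im)-s['ee_pos'])@s['ee_rot']
for y in (-.035,-.025,-.018):
    k=q[(abs(q[...,1]-y)<.004)&(abs(q[...,0])<.04)&(q[...,2]<-.01)&(q[...,2]>-.05)]
    if len(k)>5:print('grip',y,len(k),np.percentile(k[:,0],[5,50,95]).round(4).tolist())
E
```

```text
21.75 [ 0.5071 -0.0156  0.0234] r 0.1401 th -0.3016 yang -0.2997 Ftool [ 0.44  0.53 -0.17] F [0.63 0.27 0.17] tau -0.062 w 0.0426 q7 1.5
-0.05 dx -0.0070 dy 0.0002 dz -0.0336 roll -0.048
top 125 boss [ 0.6409 -0.0564  0.1109] ((641.26904296875, -56.60687255859375), (23.930171966552734, 33.895957946777344), 73.64582061767578) -0.263 58 bar ax -0.289 -0.287
wrist 0 boss  None  0 bar ax  
grip -0.035 1294 [-0.0126, -0.0048, 0.0026]
grip -0.025 1010 [-0.0127, -0.0048, 0.003]
grip -0.018 980 [-0.0129, -0.0047, 0.0034]
```

The handle has sprung back to -0.288, in line with the head, and is clear of both pads. Rising straight up.

Request:
{"name": "play_rows", "arguments": {"moves": [{"dx": -0.003,"dy": 0,"dz": -0.002,"roll": 0},{"dx": -0.004,"dy": 0,"dz": -0.02,"roll": 0},{"dx": -0.004,"dy": 0,"dz": -0.05,"roll": 0},{"dx": -0.004,"dy": 0,"dz": -0.1,"roll": 0},{"dx": -0.004,"dy": 0,"dz": -0.15,"roll": 0},{"dx": -0.004,"dy": -0.03,"dz": -0.19,"roll": 0},{"dx": -0.004,"dy": -0.03,"dz": -0.19,"roll": 0},{"dx": -0.004,"dy": -0.03,"dz": -0.19,"roll": 0}]}}

```text
time: 22.9
ee_pos: [0.4771, -0.0096, 0.2138]
ee_rot: [[0.295, 0.956, 0.002], [0.956, -0.295, -0.005], [-0.004, 0.003, -1.0]]
wrist_force: [-0.1, 0.6, 0.6]
gripper_width: 0.0426
```

```bash
python3 look.py w5; python3 ang.py
python3 - <<'E'
from h import *
im=grab('scene');save(im,'s9')
a,b=cv2.imread('pics/w5.png'),cv2.imread('pics/s9.png')
cv2.imwrite('pics/m2.png',np.vstack([cv2.resize(a,(480,300)),cv2.resize(b,(480,300))]))
E
```

```text
22.9 [ 0.4771 -0.0096  0.2138] [-0.43  0.18  0.43  2.04 -0.09  0.93  1.31] [-0.1  0.6  0.6]
head 1360 mean [ 0.629  -0.0545  0.0756] zmed 0.0759 rect [639.6 -57.5] [46.7 63.3] ax deg 171.0 rmax 0.035
bosstop 1040 mean [ 0.6371 -0.0569  0.1117] zmed 0.1131 rect [641.3 -58.2] [23.9 36. ] ax deg 164.3 rmax 0.021
bar 541 mean [ 0.5772 -0.04    0.063 ] zmed 0.0631 rect [577.9 -40.6] [11.8 49.9] ax deg 163.4 rmax 0.09
grip 1586 mean [ 0.5043 -0.0193  0.0645] zmed 0.0648 rect [507.1 -20.2] [18.3 77. ] ax deg 163.9 rmax 0.177
top 123 boss [ 0.6412 -0.0564  0.1113] ((641.5079345703125, -56.52941131591797), (23.834012985229492, 34.15920639038086), 72.703125) -0.26 81 bar ax -0.257 -0.296
wrist 1007 boss [ 0.6365 -0.057   0.1116] ((640.5115966796875, -58.12128829956055), (23.788890838623047, 34.601783752441406), 73.9297103881836) -0.329 536 bar ax -0.267 -0.264
```

View pics/m2.png

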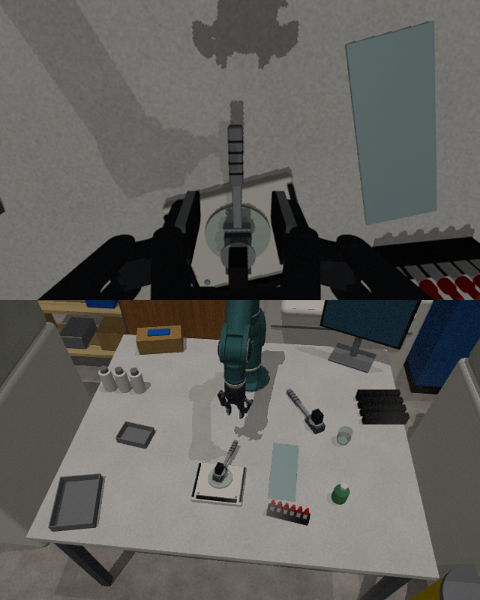

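The wrench sits level on the nut, in line with the handle. The bystanders are in place and the gripper is clear above. Handing in.

```bash
python3 -c "
from station import *
print(close_job())"
```

```text
the job is handed in; nothing more can be done
None
```

The small click wrench is on the clamp nut, the nut is tightened until the breakaway joint gave, and the job is handed in at about 23 s of the 67 s allowed. No verdict was reported.

- **Seating:** The wrench went down level, with its boss top at 0.1125 m (0.112 expected) and its axis within about 1 mm of the nut's.
- **Tightening:** I pushed the grip clockwise until the force rose from 1–2 N to about 6.4 N, after roughly 0.85 rad of nut turn. I then pushed on until the joint gave, at about 0.98 N m, with the handle about 0.1 rad past the head by the top camera. The force stayed flat and the end stop was not reached.
- **Final state:** After I backed off, the handle sprang back from -0.40 to -0.29 rad, in line with the head at about -0.29. The boss top was still at about 0.111–0.113 m, the gripper was clear, and the bystanders looked unmoved in the last picture.

**What went wrong or disagreed:**
- My first sweep passed over the handle. The wrist camera put the fingertips about 16 mm behind the TCP at half opening, not 19 mm ahead as stated. I lowered the tool and repeated the sweep. The first pass turned the handle by 0.03 rad at most.
- The gripper read 19 mm on the 24 mm boss.
- The final head and handle angles scattered by about ±0.03 rad between cameras.

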